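Hold a setting block square in the corner jig

ROBOT

A 6-joint arm with a two-finger parallel gripper is mounted at the origin on the work surface. World frame = base frame: x ahead of the robot, y to its left, z up, the work surface at z = 0. Lengths are in mm, angles in degrees, forces in N, time in s.
With the tool pointing down it reaches from about 275 to 975 mm from the base axis. Payload 8.4 kg.
Tool frame: the origin (TCP) lies at the very end of the fingers, on their centre line; the grasp point (between the pads) lies 19 mm behind it (robot.grip_point_offset is the distance from the TCP to the grasp point, in mm); z points along the fingers, y is the line along which they close (so a half turn about z gives the same grasp; the last joint's range is limited). The gripper opens to 92 mm and grips with 3 to 60 N. Pads are 20 mm wide; open, the fingers measure 128 mm over their backs; the gripper's body (75 mm by 189 mm) begins 69 mm behind the grasp point.
Start: joints at [64.148, 20.225, 93.587, -0, 66.188, -0.138], TCP at [271.177, 563.108, 214.583] pointing down, gripper open.
Joint ranges: [-150.9, 150.9], [-52.94, 120.26], [3.33, 152.33], [-74.26, 254.26], [0, 154.13], [-172.89, 172.89]. Speed limits (degrees/s): [127.2, 127.2, 159.86, 180, 180, 180].

INTERFACE

Orientations are given as a 3x3 rotation matrix whose columns are the frame's x, y, z axes.
In Python, from cell import robot, eyes, order gives the robot as it stands.
- The arm moves only by the tool move_arm, never from a script. Its argument "moves" is text: rows parted by semicolons, each of 6 numbers parted by spaces: the shift along the tool's x, y, z each as a share of 0.1 m, from -1 to 1, then the turn, a rotation vector about the tool's x, y, z each as a share of 5 degrees, from -1 to 1. In form: dx dy dz ax ay az; .... A call has 1 to 8 rows; each row shifts and turns the commanded pose from where the row before left it, along the tool's axes as they then stand; what a row does not reach is not made up. A row lasts 1/12 s, in which the tool goes at most 41.7 mm and 7.16 degrees, less where a joint would pass 70% of its speed; a pose out of reach is approached as far as the arm can. A call with a number of a shift or a turn outside -1 to 1 is refused whole. A call with a gripper value outside its range is refused whole. "gripper" is the opening, from -1 (shut) to 1 (fully open), set as the call begins (left out, the last holds). The fingers move at their own pace and stop on an object; "newtons" is the grip in N (left out, the last holds). Time passes only in rows, so rows that do not move let the fingers close. It gives the time, the measured TCP pose, the force, the opening and the grip force at its end, in the units of the state.
- robot.observe(): the state, without advancing time (a new reading comes with each control period).
- eyes.capture(name): name is "scene" or "top" or "wrist"; returns a dict with "pixels" (400x640x3 uint8, red, green, blue), "range_z" (400x640 float32, mm along the optical axis (not along the pixel's ray), 0 where there is no reading), "K" (3x3 intrinsics, pixels), "rvec" (rotation vector, rad) and "tvec" (3), from world to camera coordinates, as OpenCV has them. Camera axes: x right, y down, z forward; pixel columns grow to the right and rows downward; lengths in mm; the calibration is good to about 2 mm. A picture is of the moment at which its call begins.
- order.finish_job(): hands the job in; it is judged then, once.
The state is a dict: "time_s": time; "q": joint angles; "joint_velocities": joint speeds; "tau": joint torques, N m; "tool_pos": TCP position; "tool_rot": TCP orientation; "force": force on the tool from outside, world axes, zero at the start; "ft_torque": the same for the moment, N m; "finger_gap": opening from 0.0 (shut) to 1.0 (fully open); "grip_force": force on a finger pad.
Only numpy, scipy, OpenCV 4.12 (cv2) and the standard library are available. Lean on these libraries where they do the work, as an engineer would, in place of code of your own. Each camera call takes 0.05 s, during which the arm holds its last target. There are 200 camera calls.

TASK

Lift the top setting block (the one with the brass stem) off the nested pile, stand it flat on the steel plate of the corner jig and press it firmly into the corner, so that it lies flush against both blue fences at once. Finish while still holding the block by the gripper and pressing it against both fences; do not let go. Leave the other two blocks nested where they are, and do not disturb the glue jar, the black tin or the hammer.

Things in the scene. Friction and masses are not known exactly. Their poses are not given: they have to be found in the camera images.
- block_top_centre (a point): Centre (35 mm above the underside) of the top block of the pile, the one to move. Aluminium foot 64 x 64 mm, 40 mm high; a brass stem 24 x 24 mm, 30 mm high, stands in the middle of its top, sides parallel to the foot's (70 mm high in all): grip it by the stem. x and y square to its sides, z up; the four sides are alike, so any quarter turn will do.
- block_top: The same block as a body; origin at the centre of its underside. A blind square hollow in the underside, 32 x 32 mm and 34 mm deep, sits over the stem of the block below, so it must rise 30 mm to come free. 0.36 to 0.6 kg. Its foot, the jig plate and the fences are smooth metal (friction about 0.25).
- block_mid_centre (a point): Centre (35 mm above its underside) of the middle block of the pile: same shape and size, with a dark steel stem. Each block has a thin black band round its foot. Leave it.
- block_low_centre (a point): Centre (35 mm above its underside) of the lowest block, standing on the bench: same shape, dark steel stem. Leave it. The blocks stack at 40 mm spacing.
- jig_corner (a point): Point on top of the jig's plate where the lines of the two fences' inner faces cross. z up; one fence stands on the +x side (its face runs along -y), the other on the +y side (face along -x). The block belongs on the -x, -y side: its centre ends 32 mm from both face lines, 35 mm above the plate. Plate: dark steel, fixed, 200 x 200 x 12 mm, any yaw; its centre lies at x -60, y -60 mm from here.
- fence_x: Blue fence on the jig's +x side, 18 mm thick, 130 mm long, 26 mm high above the plate; rigid and fixed to the plate. Origin at the centre of its underside, 9 mm behind its inner face; axes as the jig corner's. The fences stop 8 mm short of the corner point.
- fence_y: Blue fence on the jig's +y side: 18 mm thick, 130 mm long, 26 mm high, rigid and fixed. Origin at the centre of its underside, 9 mm behind its inner face; axes as the jig corner's.
- glue_jar: Bystander: amber glue jar with a black cap, 52 mm across, 85 mm high, loose; origin at its underside. Do not disturb it.
- stamp_tin: Bystander: open black tin, 70 mm across, 90 mm high, loose; origin at its underside. Do not disturb it.
- mallet: Bystander: hammer with a wooden handle, about 220 mm long, lying loose on the bench beyond the left side. Do not disturb it.
Things that resemble listed ones, but are neither listed nor needed, are in the scene too. What is shaped like the block_top but brown or purple is not meant.

How it is judged:
By the outcome, as a careful person would: the job done as asked, in the order asked, and still so for the second after the job is handed in, while the arm keeps its last pose, push and grip.
It also fails if it takes over 51 s, if anything falls off the work surface, if the arm or the gripper's body presses on something with over 40 N, if the wrist force passes 120 N, or if a joint passes its speed limit or range.

## Working session

There is one attempt and no reset: what is moved stays moved. The work goes in short steps, Python scripts to look and compute and a tool call to move; the robot and the scene stay as the last step left them, time stands still between calls to the robot, and variables do not carry over. Pictures are saved under pics/ and viewed, at most 10 in all, crops included, and the job is handed in when it is done.

Besides the shell and the picture viewer there is one more tool, called after ">>>" as a command line: name --argument value ..., lists and objects as JSON in quotes. move_arm: Moves the arm, as the interface text tells. Shift numbers are shares of 0.1 m and turn numbers shares of 5 degrees, none past 1 either way. Its arguments: {"type":"object","properties":{"moves":{"type":"string"},"gripper":{"type":"number"},"newtons":{"type":"number"}},"required":["moves"]}

```bash
mkdir -p pics; cat > h.py <<'E'
import numpy as np, cv2
from cell import robot, eyes, order
def cap(n):
    c=eyes.capture(n); R=cv2.Rodrigues(np.array(c["rvec"],float))[0]; c["R"]=R; c["t"]=np.array(c["tvec"],float).ravel(); c["K"]=np.array(c["K"]); return c
def pts(c):
    h,w=c["range_z"].shape; v,u=np.mgrid[:h,:w]; z=c["range_z"]
    K=c["K"]; P=np.stack([(u-K[0,2])/K[0,0]*z,(v-K[1,2])/K[1,1]*z,z],-1)
    return (P-c["t"])@c["R"]   # world
def ray(c,u,v,z):
    d=c["R"].T@np.linalg.inv(c["K"])@np.array([u,v,1.]); o=-c["R"].T@c["t"]
    return o+d*(z-o[2])/d[2]
def save(c,n,box=None,s=1):
    im=c["pixels"][...,::-1]
    if box: im=im[box[1]:box[3],box[0]:box[2]]
    cv2.imwrite("pics/"+n,cv2.resize(im,None,fx=s,fy=s,interpolation=cv2.INTER_NEAREST))
E
python3 - <<'E'
from h import *
for n in("scene","top"):
    c=cap(n); save(c,n+"0.png"); np.savez("c_"+n,**c); print(n,-c["R"].T@c["t"],c["K"][0,0])
s=robot.observe(); print(s["time_s"],s["tool_pos"],s["tool_rot"],s["force"])
E
```

```text
scene [1232.00185352  419.49791805  829.42398922] 394.7540555771756
top [ 248.34433789   75.95673356 1637.35372843] 510.28032830087193
0.1 [270.97684457 562.70946298 213.94463816] [[-9.00967881e-01  4.33885434e-01 -5.54001887e-04]
 [ 4.33885787e-01  9.00967198e-01 -1.10952514e-03]
 [ 1.77307325e-05 -1.24002006e-03 -9.99999231e-01]] [-0.46341499  0.0403218   0.4798514 ]
```

View pics/scene0.png

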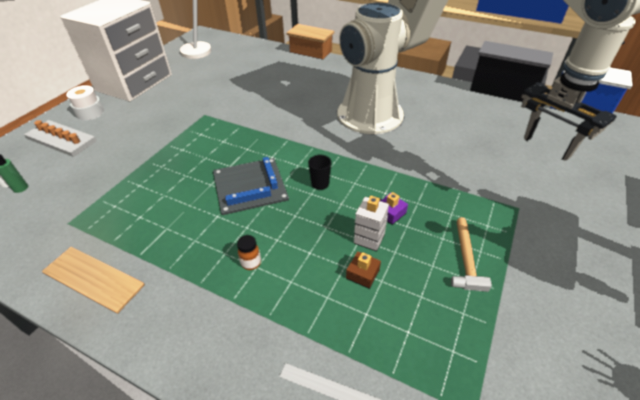

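View pics/top0.png

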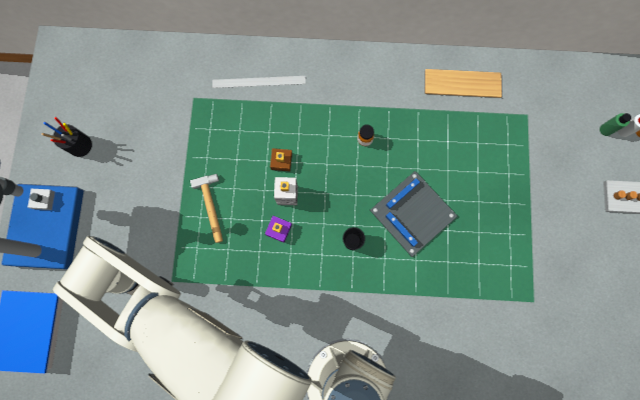

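The scene view shows the pile at (372,222), the jig at (250,185), the tin at (320,172) and the jar at (248,252). In the top view the pile is at (285,188), between the brown block (281,158) and the purple block (278,229). The jig is at (414,213), with its fence corner towards the left at (378,210), the tin at (353,238) and the jar at (366,133).

```bash
python3 - <<'E'
from h import *
from scipy import ndimage as nd
for n in("top","scene"):
    c=dict(np.load(f"c_{n}.npz")); P=pts(c); hsv=cv2.cvtColor(c["pixels"],cv2.COLOR_RGB2HSV); Z=P[...,2]
    inb=(P[...,0]>150)&(P[...,0]<700)&(P[...,1]>-350)&(P[...,1]<400)
    m=(hsv[...,0]>100)&(hsv[...,0]<125)&(hsv[...,1]>150)&inb&(Z<80)&(Z>15)
    l,k=nd.label(m)
    for i in range(1,k+1):
        q=P[l==i]
        if len(q)<60: continue
        t=q[q[:,2]>33]
        if len(t)<20: continue
        print(n,"blue",len(q),len(t),t.mean(0).round(1),cv2.minAreaRect(t[:,:2].astype(np.float32)),np.median(t[:,2]))
    # heights clusters
    l,k=nd.label((Z>25)&(Z<180)&inb)
    for i in range(1,k+1):
        q=P[l==i]
        if len(q)<80: continue
        zt=np.percentile(q[:,2],98); print(n,"obj",len(q),q.mean(0).round(1),"z98",zt.round(1))
        if zt>110:
            for a,b in((110,130),(143,158)):
                t=q[(q[:,2]>a)&(q[:,2]<b)]
                if len(t)>4: print("   layer",a,len(t),t.mean(0).round(1),cv2.minAreaRect(t[:,:2].astype(np.float32)))
E
```

```text
top blue 123 99 [ 589.6 -147.8   37.6] ((589.5054321289062, -147.85166931152344), (16.640344619750977, 79.76579284667969), 43.23894500732422) 37.204823973514934
top blue 232 172 [ 474.7 -143.9   37.3] ((473.5073547363281, -145.486572265625), (128.0128173828125, 17.899673461914062), 44.20383834838867) 36.68637694112983
top obj 320 [673.  251.7  44.5] z98 73.5
top obj 586 [563.  221.6 109.9] z98 151.0
   layer 110 375 [568.6 223.3 118.6] ((570.1196899414062, 223.89218139648438), (66.09601593017578, 64.29264068603516), 1.688598871231079)
   layer 143 64 [568.6 223.7 148.6] ((569.3277587890625, 223.58067321777344), (24.62689971923828, 21.45516014099121), 3.7225284576416016)
top obj 228 [ 588.8 -146.    36.4] z98 43.8
top obj 252 [ 473.7 -144.8   36. ] z98 43.5
top obj 424 [452.8 243.2  43.5] z98 73.7
top obj 209 [437.3   4.5  71.1] z98 94.3
scene blue 131 96 [ 487.2 -138.2   36.6] ((486.51220703125, -138.43661499023438), (104.11408996582031, 16.14657211303711), 44.00677490234375) 36.606700911313524
scene blue 356 170 [ 593.4 -148.9   36.4] ((592.0050048828125, -149.56027221679688), (19.640729904174805, 128.76449584960938), 45.12847137451172) 36.442394804351906
scene obj 586 [434.3   5.8  64.4] z98 90.1
scene obj 187 [ 481.5 -142.8   35.9] z98 39.4
scene obj 315 [ 593.7 -148.3   34.4] z98 40.0
scene obj 1612 [557.5 231.9  83.1] z98 149.2
   layer 110 446 [578.8 223.9 118.3] ((570.6488647460938, 221.4733428955078), (67.0609130859375, 64.21671295166016), 1.7325087785720825)
   layer 143 86 [572.3 222.  148.4] ((570.894775390625, 221.2495574951172), (25.263254165649414, 23.98571014404297), 1.238440752029419)
scene obj 451 [681.8 252.6  47. ] z98 70.8
```

>>> move_arm --moves "-0.35 -0.147 0 0 0 0; -0.35 -0.147 0 0 0 0; -0.35 -0.147 0 0 0 0; -0.35 -0.147 0 0 0 0; -0.35 -0.147 0 0 0 0; -0.35 -0.147 0 0 0 0; -0.35 -0.147 0 0 0 0; -0.35 -0.147 0 0 0 0" --gripper 1

```text
time_s: 0.77
tool_pos: [473.2, 334.0, 214.4]
tool_rot: [[-0.901, 0.434, -0.0], [0.434, 0.901, -0.0], [0.0, -0.0, -1.0]]
force: [1.4, 0.5, 0.6]
finger_gap: 1.0
grip_force: 0.0
```

>>> move_arm --moves "-0.35 -0.147 0 0 0 0; -0.35 -0.147 0 0 0 0; 0 0 0 0 0 -0.9; 0 0 0 0 0 -0.9; 0 0 0 0 0 -0.9; 0 0 0 0 0 -0.9; 0 0 0 0 0 -0.9; 0 0 0 0 0 -0.9"

```text
time_s: 1.43
tool_pos: [522.5, 278.6, 214.2]
tool_rot: [[-1.0, -0.026, -0.001], [-0.026, 1.0, -0.0], [0.001, -0.0, -1.0]]
force: [0.2, -0.0, 0.4]
finger_gap: 0.996
grip_force: 0.0
```

```bash
python3 - <<'E'
from h import *
s=robot.observe(); print(s["time_s"],np.round(s["tool_pos"],1),np.round(s["tool_rot"],3).tolist(),s["force"])
c=cap("wrist"); save(c,"w1.png"); print(-c["R"].T@c["t"])
P=pts(c);Z=P[...,2];inb=(abs(P[...,0]-570)<60)&(abs(P[...,1]-223)<60)
for a,b in((112,128),(143,158)):
    m=((Z>a)&(Z<b)&inb).astype(np.uint8); k,l,st,_=cv2.connectedComponentsWithStats(m)
    i=1+st[1:,4].argmax(); t=P[l==i]; print(len(t),t.mean(0).round(1),cv2.minAreaRect(t[:,:2].astype(np.float32)))
E
```

```text
1.4333 [522.5 278.6 214.2] [[-1.0, -0.026, -0.001], [-0.026, 1.0, -0.0], [0.001, -0.0, -1.0]] [ 0.18197304 -0.01558478  0.35428176]
[456.43616153 276.37396763 383.87388464]
2782 [559.9 230.3 119.5] ((566.95556640625, 221.27297973632812), (65.01162719726562, 63.877349853515625), 1.9186993837356567)
746 [566.2 223.4 149.4] ((566.4207153320312, 221.26695251464844), (23.931720733642578, 24.032529830932617), 1.200318455696106)
```

View pics/w1.png

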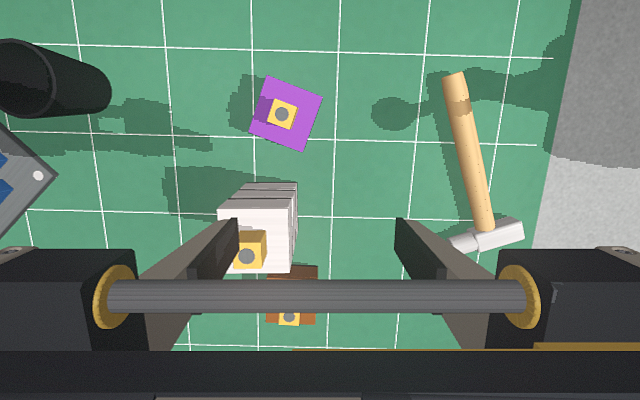

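The wrist view shows the brass stem at (249,250), and the pile between the open fingers' lines. I'll go above it and look again.

>>> move_arm --moves "-0.22 -0.29 0 0 0 0; -0.22 -0.29 0 0 0 0; 0 0 0.17 0 0 0; 0 0 0.17 0 0 0; 0 0 0 0 0 0; 0 0 0 0 0 0"

```text
time_s: 1.98
tool_pos: [567.3, 221.5, 179.8]
tool_rot: [[-1.0, -0.021, -0.002], [-0.021, 1.0, -0.001], [0.002, -0.001, -1.0]]
force: [0.6, -0.3, -0.3]
finger_gap: 1.0
grip_force: 0.0
```

```bash
python3 - <<'E'
from h import *
c=cap("wrist"); save(c,"w2.png")
P=pts(c);Z=P[...,2];inb=(abs(P[...,0]-570)<60)&(abs(P[...,1]-223)<60)
for a,b in((112,128),(143,158)):
    m=((Z>a)&(Z<b)&inb).astype(np.uint8); k,l,st,_=cv2.connectedComponentsWithStats(m)
    i=1+st[1:,4].argmax(); t=P[l==i]; print(len(t),t.mean(0).round(1),cv2.minAreaRect(t[:,:2].astype(np.float32)))
E
```

```text
5120 [563.  221.1 119.5] ((566.90673828125, 221.1464080810547), (64.31592559814453, 64.09663391113281), 1.5927884578704834)
1236 [565.9 221.1 149.5] ((566.7749633789062, 221.1610565185547), (24.79826545715332, 23.596439361572266), 1.0807244777679443)
```

View pics/w2.png

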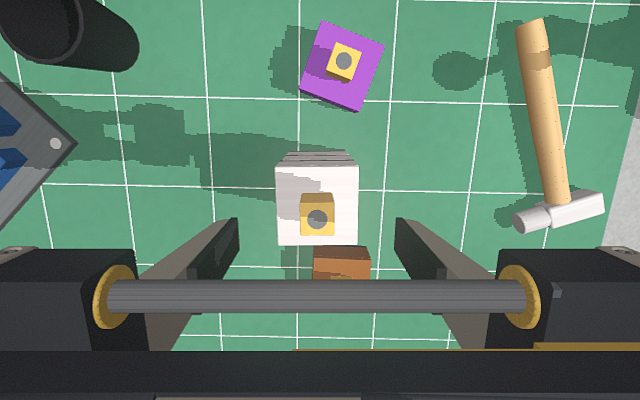

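The stem at (317,215) is centred between the fingers and square to them. I'll descend and grip.

>>> move_arm --moves "0 0 0.2 0 0 0; 0 0 0.2 0 0 0; 0 0 0.16 0 0 0; 0 0 0 0 0 0; 0 0 0 0 0 0"

```text
time_s: 2.45
tool_pos: [567.9, 222.2, 125.1]
tool_rot: [[-1.0, -0.023, -0.0], [-0.023, 1.0, -0.0], [0.0, -0.0, -1.0]]
force: [-0.0, 0.3, -0.2]
finger_gap: 1.002
grip_force: 0.0
```

>>> move_arm --moves "0 0 0 0 0 0; 0 0 0 0 0 0; 0 0 0 0 0 0; 0 0 0 0 0 0; 0 0 0 0 0 0; 0 0 0 0 0 0; 0 0 0 0 0 0; 0 0 0 0 0 0" --gripper -1 --newtons 20

```text
time_s: 3.12
tool_pos: [568.0, 221.8, 124.6]
tool_rot: [[-1.0, -0.022, -0.0], [-0.022, 1.0, -0.0], [0.0, -0.0, -1.0]]
force: [0.9, 0.8, -0.7]
finger_gap: 0.442
grip_force: 0.0
```

>>> move_arm --moves "0 0 0 0 0 0; 0 0 0 0 0 0; 0 0 0 0 0 0; 0 0 0 0 0 0; 0 0 0 0 0 0; 0 0 0 0 0 0" --gripper -1 --newtons 50

```text
time_s: 3.62
tool_pos: [568.0, 221.8, 124.5]
tool_rot: [[-1.0, -0.022, -0.0], [-0.022, 1.0, -0.0], [0.0, -0.0, -1.0]]
force: [1.3, 0.9, -0.9]
finger_gap: 0.257
grip_force: 50.0
```

>>> move_arm --moves "0 0 -0.04 0 0 0; 0 0 -0.04 0 0 0; 0 0 -0.05 0 0 0; 0 0 -0.05 0 0 0; 0 0 -0.05 0 0 0; 0 0 -0.05 0 0 0; 0 0 -0.06 0 0 0; 0 0 -0.06 0 0 0"

```text
time_s: 4.28
tool_pos: [568.0, 221.8, 165.2]
tool_rot: [[-1.0, -0.022, 0.0], [-0.022, 1.0, 0.0], [-0.0, 0.0, -1.0]]
force: [-0.0, 0.6, -4.0]
finger_gap: 0.256
grip_force: 50.0
```

>>> move_arm --moves "0 0 -0.1 0 0 0; 0 0 -0.1 0 0 0; 0 0 -0.1 0 0 0; 0 0 -0.1 0 0 0; 0 0 0 0 0 0; 0 0 0 0 0 0"

```text
time_s: 4.78
tool_pos: [568.5, 222.0, 205.5]
tool_rot: [[-1.0, -0.022, 0.001], [-0.022, 1.0, 0.001], [-0.001, 0.001, -1.0]]
force: [-0.3, -0.1, -5.0]
finger_gap: 0.257
grip_force: 50.0
```

```bash
python3 - <<'E'
from h import *
c=cap("scene"); save(c,"s1.png",(200,100,520,300),2)
s=robot.observe(); print(np.round(s["tool_pos"],1),np.round(s["tool_rot"],3).tolist(),s["force"])
E
```

```text
[568.  221.8 204.7] [[-1.0, -0.022, 0.0], [-0.022, 1.0, 0.0], [-0.0, 0.0, -1.0]] [ 0.38012627 -0.65105308 -5.57016887]
```

View pics/s1.png

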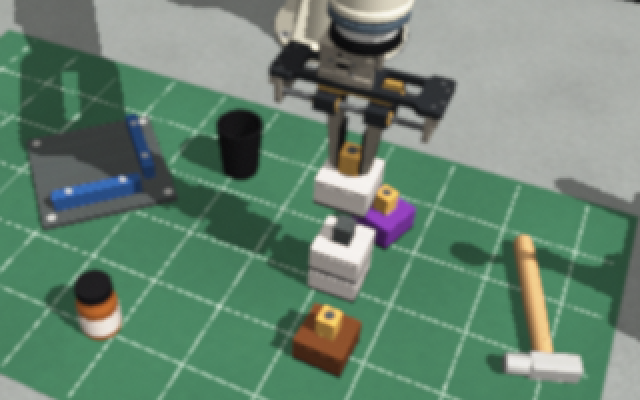

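The block is lifted and the dark-stemmed pair stays nested at (342,258). Next I'll carry it above the jig.

>>> move_arm --moves "0.03 -0.1 0 0 0 0; 0.03 -0.2 0 0 0 0; 0.03 -0.3 0 0 0 0; 0.03 -0.3 0 0 0 0; 0.03 -0.3 0 0 0 0; 0.03 -0.3 0 0 0 0; 0.03 -0.3 0 0 0 0; 0.03 -0.3 0 0 0 0"

```text
time_s: 5.5
tool_pos: [547.5, 9.4, 203.9]
tool_rot: [[-1.0, -0.023, -0.001], [-0.023, 1.0, -0.0], [0.001, -0.0, -1.0]]
force: [0.9, -0.0, -4.0]
finger_gap: 0.259
grip_force: 50.0
```

>>> move_arm --moves "0.03 -0.3 0 0 0 0; 0.03 -0.3 0 0 0 0; 0.03 -0.3 0 0 0 0; 0.03 -0.3 0 0 0 0; 0.03 -0.3 0 0 0 0; 0.03 -0.3 0 0 0 0; 0.03 -0.2 0 0 0 0; 0.03 -0.13 0 0 0 0"

```text
time_s: 6.17
tool_pos: [528.3, -204.6, 203.9]
tool_rot: [[-1.0, -0.021, -0.001], [-0.021, 1.0, -0.0], [0.001, -0.0, -1.0]]
force: [-0.5, 0.1, -4.8]
finger_gap: 0.258
grip_force: 50.0
```

>>> move_arm --moves "0 0 0 0 0 -0.7; 0 0 0 0 0 -1; 0 0 0 0 0 -1; 0 0 0 0 0 -1; 0 0 0 0 0 -1; 0 0 0 0 0 -1; 0 0 0 0 0 -1; 0 0 0 0 0 -1"

```text
time_s: 6.83
tool_pos: [528.7, -201.8, 204.0]
tool_rot: [[-0.765, -0.643, -0.001], [-0.643, 0.765, 0.001], [0.001, 0.001, -1.0]]
force: [-0.6, -0.6, -4.0]
finger_gap: 0.257
grip_force: 50.0
```

>>> move_arm --moves "0 0 0 0 0 -1; 0 0 0 0 0 0; 0 0 0 0 0 0; 0 0 0 0 0 0"

```text
time_s: 7.17
tool_pos: [529.2, -202.0, 204.3]
tool_rot: [[-0.712, -0.703, -0.001], [-0.703, 0.712, 0.0], [0.0, 0.001, -1.0]]
force: [0.7, -0.2, -3.8]
finger_gap: 0.259
grip_force: 50.0
```

```bash
cat > m.py <<'E'
from h import *
from scipy import ndimage as nd
def fences(c):
    P=pts(c); hsv=cv2.cvtColor(c["pixels"],cv2.COLOR_RGB2HSV)
    m=(hsv[...,0]>100)&(hsv[...,0]<125)&(hsv[...,1]>130)&(P[...,2]>33)&(P[...,2]<46)&(abs(P[...,0]-530)<130)&(abs(P[...,1]+150)<130)
    l,k=nd.label(m)
    for i in range(1,k+1):
        t=P[l==i]
        if len(t)>80: print("fence",len(t),t.mean(0).round(1),cv2.minAreaRect(t[:,:2].astype(np.float32)))
E
python3 - <<'E'
from m import *
s=robot.observe(); print(s["time_s"],np.round(s["tool_pos"],1),np.round(s["tool_rot"],3).tolist(),s["q"])
c=cap("wrist"); save(c,"w3.png"); fences(c)
c=cap("scene"); fences(c)
E
```

```text
7.1667 [ 529.2 -202.   204.3] [[-0.712, -0.703, -0.001], [-0.703, 0.712, 0.0], [0.0, 0.001, -1.0]] [-2.10447903e+01  1.56535228e+01  1.01453136e+02  2.29876872e-03
  6.29294719e+01 -1.55675848e+02]
fence 1551 [ 468.7 -152.2   37.4] ((471.94720458984375, -148.6644287109375), (128.22030639648438, 17.507577896118164), 44.25621795654297)
fence 94 [ 467.8 -156.1   36.8] ((464.26190185546875, -159.09629821777344), (99.96240997314453, 17.70335578918457), 44.04215621948242)
fence 114 [ 592.1 -148.5   36.4] ((589.8516235351562, -148.549560546875), (22.267436981201172, 76.39130401611328), 46.29904556274414)
```

View pics/w3.png

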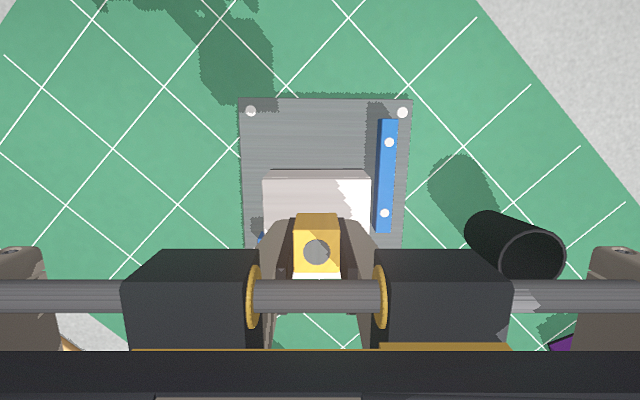

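Near the jig, the block at (318,205) is square to the plate, and fence_y is at (387,175). I'll descend close to the plate.

>>> move_arm --moves "0 0 0.1 0 0 0.1; 0 0 0.2 0 0 0; 0 0 0.25 0 0 0; 0 0 0.25 0 0 0; 0 0 0.25 0 0 0; 0 0 0.2 0 0 0; 0 0 0.1 0 0 0; 0 0 0.04 0 0 0"

```text
time_s: 7.93
tool_pos: [528.3, -201.7, 63.5]
tool_rot: [[-0.716, -0.698, -0.003], [-0.698, 0.716, 0.001], [0.001, 0.003, -1.0]]
force: [0.1, -0.3, -4.4]
finger_gap: 0.257
grip_force: 50.0
```

>>> move_arm --moves "0 0 0.015 0 0 0; 0 0 0.01 0 0 0; 0 0 0.01 0 0 0; 0 0 0 0 0 0; 0 0 0 0 0 0"

```text
time_s: 8.35
tool_pos: [530.1, -202.4, 62.9]
tool_rot: [[-0.716, -0.698, 0.001], [-0.698, 0.716, -0.001], [-0.001, -0.001, -1.0]]
force: [-0.2, -0.1, -4.2]
finger_gap: 0.259
grip_force: 50.0
```

```bash
python3 - <<'E'
from m import *
s=robot.observe(); print(s["time_s"],np.round(s["tool_pos"],1),np.round(s["tool_rot"],3).tolist(),s["force"])
c=cap("scene"); save(c,"s2.png",(190,120,350,240),4); fences(c)
E
```

```text
8.35 [ 530.1 -202.4   62.9] [[-0.716, -0.698, 0.001], [-0.698, 0.716, -0.001], [-0.001, -0.001, -1.0]] [-0.17666315 -0.13906325 -4.21382075]
fence 82 [ 475.2 -149.5   36.8] ((472.6119689941406, -151.20831298828125), (78.28107452392578, 17.123729705810547), 44.433040618896484)
fence 117 [ 592.  -148.6   36.3] ((590.7409057617188, -149.1591033935547), (21.522432327270508, 72.55451965332031), 44.8896369934082)
```

View pics/s2.png

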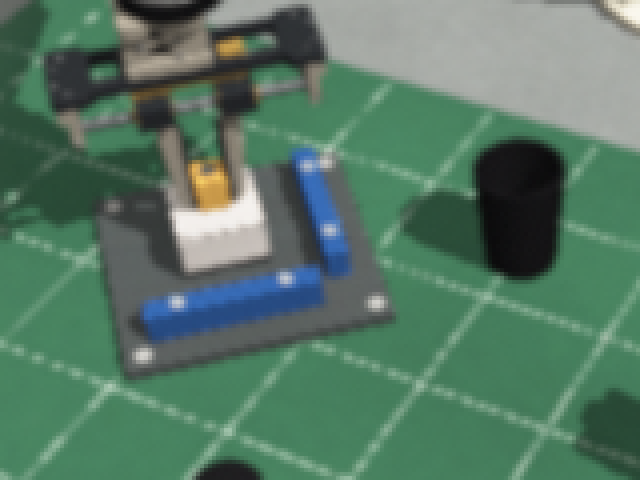

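The block at (220,235) hovers just over the plate, clear of both fences. I'll ease it down.

>>> move_arm --moves "0 0 0.01 0 0 0; 0 0 0.01 0 0 0; 0 0 0.01 0 0 0; 0 0 0.01 0 0 0; 0 0 0.01 0 0 0; 0 0 0 0 0 0; 0 0 0 0 0 0"

```text
time_s: 8.98
tool_pos: [529.5, -202.1, 57.0]
tool_rot: [[-0.716, -0.698, -0.0], [-0.698, 0.716, 0.0], [0.0, 0.0, -1.0]]
force: [0.4, -0.7, -5.0]
finger_gap: 0.258
grip_force: 50.0
```

>>> move_arm --moves "0 0 0.01 0 0 0; 0 0 0 0 0 0; 0 0 0 0 0 0"

```text
time_s: 9.23
tool_pos: [529.8, -202.2, 56.5]
tool_rot: [[-0.716, -0.698, 0.001], [-0.698, 0.716, -0.0], [-0.0, -0.0, -1.0]]
force: [-0.7, 0.3, 2.9]
finger_gap: 0.263
grip_force: 50.0
```

>>> move_arm --moves "0 0 0.01 0 0 0; 0 0 0 0 0 0; 0 0 0 0 0 0"

```text
time_s: 9.48
tool_pos: [529.9, -202.3, 56.5]
tool_rot: [[-0.716, -0.698, 0.001], [-0.698, 0.716, -0.0], [-0.0, -0.001, -1.0]]
force: [-4.1, 2.3, 14.0]
finger_gap: 0.259
grip_force: 50.0
```

>>> move_arm --moves "-0.04 0.04 -0.007 0 0 0; -0.05 0.05 0 0 0 0; -0.05 0.05 0 0 0 0; -0.05 0.05 0 0 0 0; -0.05 0.05 0 0 0 0; -0.04 0.04 0 0 0 0; 0 0 0 0 0 0; 0 0 0 0 0 0"

```text
time_s: 10.15
tool_pos: [531.1, -161.5, 56.5]
tool_rot: [[-0.716, -0.699, 0.002], [-0.699, 0.716, 0.0], [-0.001, -0.001, -1.0]]
force: [0.5, 3.3, 7.8]
finger_gap: 0.254
grip_force: 50.0
```

>>> move_arm --moves "-0.02 0.02 0 0 0 0; -0.02 0.02 0 0 0 0; 0 0 0 0 0 0; 0 0 0 0 0 0"

```text
time_s: 10.48
tool_pos: [531.2, -156.5, 56.5]
tool_rot: [[-0.716, -0.699, 0.002], [-0.699, 0.716, -0.0], [-0.001, -0.002, -1.0]]
force: [0.1, -0.1, 6.9]
finger_gap: 0.258
grip_force: 50.0
```

>>> move_arm --moves "-0.02 0.02 0 0 0 0; -0.015 0.015 0 0 0 0; 0 0 0 0 0 0; 0 0 0 0 0 0"

```text
time_s: 10.82
tool_pos: [531.3, -151.6, 56.5]
tool_rot: [[-0.716, -0.699, 0.002], [-0.699, 0.716, -0.001], [-0.001, -0.002, -1.0]]
force: [0.4, -0.7, 7.0]
finger_gap: 0.255
grip_force: 50.0
```

>>> move_arm --moves "-0.01 0.01 0 0 0 0; -0.01 0.01 0 0 0 0; 0 0 0 0 0 0; 0 0 0 0 0 0"

```text
time_s: 11.15
tool_pos: [531.1, -149.3, 56.5]
tool_rot: [[-0.716, -0.698, 0.002], [-0.698, 0.716, -0.001], [-0.001, -0.002, -1.0]]
force: [-0.9, -3.5, 6.5]
finger_gap: 0.257
grip_force: 50.0
```

>>> move_arm --moves "-0.01 0.01 0 0 0 0; 0 0 0 0 0 0; 0 0 0 0 0 0"

```text
time_s: 11.4
tool_pos: [530.8, -148.7, 56.6]
tool_rot: [[-0.716, -0.698, 0.001], [-0.698, 0.716, -0.002], [0.001, -0.003, -1.0]]
force: [-3.5, -9.1, 7.5]
finger_gap: 0.259
grip_force: 50.0
```

>>> move_arm --moves "-0.005 0.01 0 0 0 0; 0 0 0 0 0 0; 0 0 0 0 0 0"

```text
time_s: 11.65
tool_pos: [530.8, -148.6, 56.7]
tool_rot: [[-0.715, -0.699, 0.002], [-0.699, 0.715, -0.004], [0.001, -0.004, -1.0]]
force: [-1.0, -13.9, 6.3]
finger_gap: 0.257
grip_force: 50.0
```

>>> move_arm --moves "-0.005 0.01 0 0 0 0; 0 0 0 0 0 0; 0 0 0 0 0 0"

```text
time_s: 11.9
tool_pos: [530.8, -148.4, 56.7]
tool_rot: [[-0.715, -0.699, 0.003], [-0.699, 0.715, -0.005], [0.001, -0.006, -1.0]]
force: [-2.1, -18.1, 5.9]
finger_gap: 0.26
grip_force: 50.1
```

```bash
python3 - <<'E'
from m import *
s=robot.observe(); R=np.array(s["tool_rot"]); print(s["time_s"],np.round(s["tool_pos"],1),R.round(4).tolist(),"tool f",R.T@s["force"],R.T@s["ft_torque"])
c=cap("wrist"); save(c,"w4.png",(200,60,520,300),2); fences(c)
c=cap("scene"); save(c,"s3.png",(200,140,320,230),6); fences(c)
E
```

```text
11.9 [ 530.8 -148.4   56.7] [[-0.7151, -0.699, 0.0029], [-0.699, 0.7151, -0.0049], [0.0013, -0.0056, -1.0]] tool f [ 14.20657422 -11.49852638  -5.80485876] [2.12722691 2.83340385 0.51144893]
fence 4320 [ 458.7 -161.    37.4] ((469.886962890625, -150.63046264648438), (123.6802978515625, 17.64126205444336), 43.88133239746094)
fence 130 [ 587.  -141.8   36.4] ((582.8576049804688, -139.646728515625), (20.6826114654541, 96.72062683105469), 42.967872619628906)
```

View pics/s3.png

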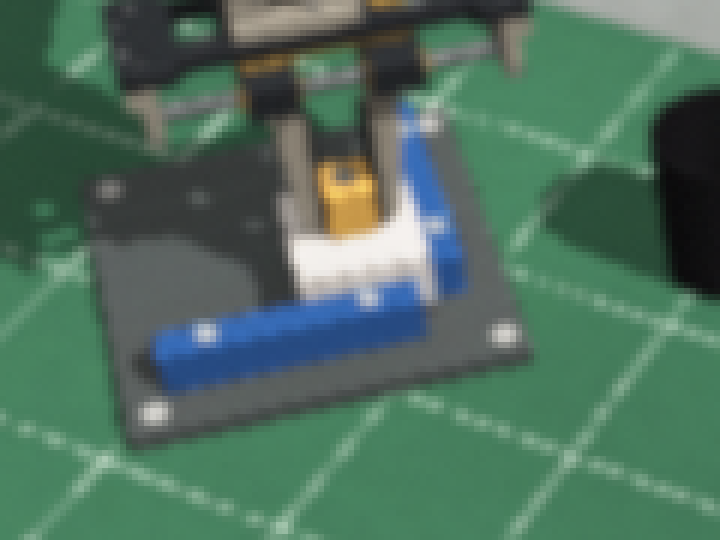

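View pics/w4.png

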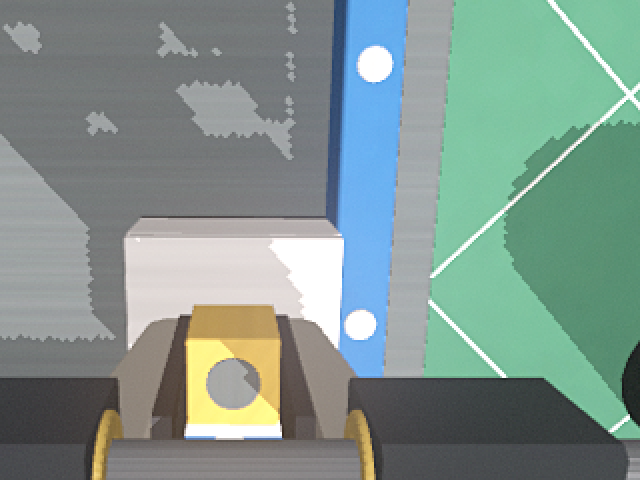

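Both fences are touched. The wrist torque hints at a slight yaw and tilt error, so I'll correct those, add down-force for flatness, and press again.

>>> move_arm --moves "0 0 0.01 -0.06 -0.01 0.08; 0 0 0.007 0 0 0; 0 0 0 0 0 0; 0 0 0 0 0 0"

```text
time_s: 12.33
tool_pos: [530.9, -148.6, 56.5]
tool_rot: [[-0.72, -0.694, 0.0], [-0.694, 0.72, -0.001], [0.001, -0.001, -1.0]]
force: [-8.1, -18.5, 24.5]
finger_gap: 0.254
grip_force: 50.0
```

```bash
cat > st.py <<'E'
from h import *
s=robot.observe(); R=np.array(s["tool_rot"]); print(s["time_s"],np.round(s["tool_pos"],2),"yaw",np.degrees(np.arctan2(-R[1,0],-R[0,0])).round(2),"tilt z",R[2].round(4),"tool f",(R.T@s["force"]).round(2),(R.T@s["ft_torque"]).round(2))
E
python3 st.py
```

```text
12.3333 [ 530.87 -148.55   56.48] yaw 43.98 tilt z [ 5.e-04 -6.e-04 -1.e+00] tool f [ 18.68  -7.75 -24.44] [1.19 3.31 0.14]
```

>>> move_arm --moves "0 0.01 0 0 0 0.02; 0 0.005 0 0 0 0; 0 0 0 0 0 0; 0 0 0 0 0 0; 0 0 0 0 0 0"

```text
time_s: 12.75
tool_pos: [530.9, -148.5, 56.6]
tool_rot: [[-0.721, -0.693, 0.002], [-0.693, 0.721, -0.002], [0.0, -0.003, -1.0]]
force: [-5.0, -22.9, 19.0]
finger_gap: 0.258
grip_force: 50.0
```

```bash
python3 st.py
```

```text
12.75 [ 530.89 -148.51   56.56] yaw 43.9 tilt z [ 1.0e-04 -3.3e-03 -1.0e+00] tool f [ 19.46 -13.05 -18.97] [2.11 3.65 0.1 ]
```

>>> move_arm --moves "0 0 0.007 -0.04 0 0.06; 0 0 0 0 0 0; 0 0 0 0 0 0; 0 0 0 0 0 0"

```text
time_s: 13.08
tool_pos: [530.9, -148.5, 56.5]
tool_rot: [[-0.724, -0.69, -0.0], [-0.69, 0.724, -0.0], [0.0, -0.0, -1.0]]
force: [-8.0, -23.1, 27.0]
finger_gap: 0.257
grip_force: 50.0
```

```bash
python3 st.py
```

```text
13.0833 [ 530.93 -148.51   56.51] yaw 43.64 tilt z [ 2.e-04 -0.e+00 -1.e+00] tool f [ 21.72 -11.21 -26.99] [ 1.98  3.75 -0.21]
```

>>> move_arm --moves "0 0 0 0 0 0.06; 0 0 0 0 0 0; 0 0 0 0 0 0; 0 0 0 0 0 0"

```text
time_s: 13.42
tool_pos: [530.9, -148.5, 56.5]
tool_rot: [[-0.727, -0.687, -0.0], [-0.687, 0.727, -0.0], [0.0, -0.0, -1.0]]
force: [-7.4, -22.6, 27.6]
finger_gap: 0.262
grip_force: 50.0
```

```bash
python3 st.py
```

```text
13.4167 [ 530.89 -148.52   56.49] yaw 43.37 tilt z [ 3.e-04 -1.e-04 -1.e+00] tool f [ 20.93 -11.31 -27.55] [ 1.99  3.76 -0.39]
```

>>> move_arm --moves "0 0 0 0 0 -0.11; 0 0 0 0 0 0; 0 0 0 0 0 0; 0 0 0 0 0 0"

```text
time_s: 13.75
tool_pos: [530.9, -148.5, 56.5]
tool_rot: [[-0.721, -0.693, -0.0], [-0.693, 0.721, -0.0], [0.0, 0.0, -1.0]]
force: [-8.7, -22.9, 26.3]
finger_gap: 0.257
grip_force: 50.0
```

```bash
python3 st.py; python3 - <<'E'
from m import *
c=cap("wrist"); fences(c); P=pts(c); a=np.radians(43.9); ex=np.array([np.cos(a),np.sin(a)]); ey=np.array([-ex[1],ex[0]])
hsv=cv2.cvtColor(c["pixels"],cv2.COLOR_RGB2HSV)
X=P[...,:2]@ex; Y=P[...,:2]@ey; Z=P[...,2]; p=np.array([530.9,-148.5]); X=X-p@ex; Y=Y-p@ey
m=(Z>49)&(Z<55)&(abs(X)<45)&(abs(Y)<45); print("foot",m.sum(),"Y",Y[m].min(),Y[m].max(),"X",X[m].min(),"z",np.median(Z[m]))
e=[]
for u in range(640):
    r=np.where(m[:,u])[0]
    if len(r)>5: e.append((Y[r[0],u],X[r[0],u]))
e=np.array(e); e=e[abs(e[:,0])<28]
k=np.polyfit(e[:,0],e[:,1],1); print("block edge yaw rel 43.9:",-np.degrees(np.arctan(k[0])),"X at 0",k[1],len(e))
f=(hsv[...,0]>100)&(hsv[...,0]<125)&(hsv[...,1]>130)&(Z>35)&(Z<40)&(Y>20)&(Y<60)
g=[]
for r in range(400):
    q=np.where(f[r])[0]
    if len(q)>8: g.append((X[r,q].mean(),Y[r,q].min()))
g=np.array(g); k=np.polyfit(g[:,0],g[:,1],1); print("fence_y face rel 43.9:",np.degrees(np.arctan(k[0])),"Y at 0",k[1],len(g),g[:,0].min(),g[:,0].max())
# fixed-height side-of-foot visible: gap right edge of foot
b=[(X[r,np.where(m[r])[0]].mean(),Y[r,np.where(m[r])[0]].max(),Y[r,np.where(m[r])[0]].min()) for r in range(400) if m[r].sum()>80]
b=np.array(b); print("foot Y max/min medians",np.median(b[:,1]),np.median(b[:,2]),np.degrees(np.arctan(np.polyfit(b[:,0],b[:,1],1)[0])))
E
```

```text
13.75 [ 530.89 -148.5    56.47] yaw 43.87 tilt z [ 1.e-04  1.e-04 -1.e+00] tool f [ 22.12 -10.46 -26.26] [1.9  3.8  0.07]
fence 4200 [ 457.7 -162.    37.4] ((469.6529541015625, -150.8507537841797), (123.74711608886719, 17.69621467590332), 43.96333694458008)
foot 4673 Y -31.843020510947383 32.43159167103482 X -33.78557139781648 z 51.59935286615232
block edge yaw rel 43.9: -0.031652121698396075 X at 0 -33.49601899573275 95
fence_y face rel 43.9: 2.5433504961860685 Y at 0 35.770239858475215 171 -107.22038862062449 15.547530686379043
foot Y max/min medians 31.811389411357084 -31.36733629684238 0.16593828660661467
```

>>> move_arm --moves "0 0.01 0 -0.02 0 0; 0 0.005 0.003 -0.02 0 0; 0 0 0 0 0 0; 0 0 0 0 0 0; 0 0 0 0 0 0"

```text
time_s: 14.22
tool_pos: [530.9, -148.5, 56.5]
tool_rot: [[-0.721, -0.693, -0.0], [-0.693, 0.721, 0.001], [-0.0, 0.001, -1.0]]
force: [-7.2, -26.7, 25.2]
finger_gap: 0.258
grip_force: 50.0
```

```bash
python3 st.py
```

```text
14.2167 [ 530.94 -148.45   56.51] yaw 43.88 tilt z [-3.e-04  8.e-04 -1.e+00] tool f [ 23.7  -14.26 -25.26] [2.83 4.21 0.09]
```

```bash
python3 -c "
from cell import order
print(order.finish_job())"
```

```text
the job is handed in; nothing more can be done
None
```

I handed the job in at about 14 s: the top block stands on the jig plate, still gripped and pressed at about 24 N and 14 N towards the two fences, within about 0.1° of square; the other two blocks were still nested after the lift, and nothing else was touched as far as I saw (no final look round).

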